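# Reset the ratchet easel and put the order tablet on it

### The arm

A 6-joint arm with a two-finger parallel gripper is mounted at the origin on the work surface. World frame = base frame: x ahead of the robot, y to its left, z up, the work surface at z = 0. Lengths are in m, angles in rad, forces in N, time in s.
With the tool pointing down it reaches from about 0.25 to 0.775 m from the base axis. Payload 4 kg.
Tool frame: the origin (TCP) lies on the centre line of the jaws, within the pads' length; the fingertips stand 17 mm ahead of it and the grasp point (between the pads) lies 2 mm behind it; z points along the fingers, y is the line along which they close (so a half turn about z gives the same grasp; the last joint's range is limited). The gripper opens to 94 mm and grips with 3 to 60 N. Pads are 16 mm wide; open, the fingers measure 119 mm over their backs; the gripper's body (75 mm by 177 mm) begins 78 mm behind the grasp point.
Start: joints at [-1.205, 0.087, 1.371, -0, 1.684, -0.103], TCP at [0.248, -0.491, 0.223] pointing down, gripper open.
Joint ranges: [-3.1, 3.1], [-0.76, 2.03], [0.27, 2.55], [-1.08, 4.22], [0.17, 2.65], [-2.57, 2.57]. Speed limits (rad/s): [2.79, 2.79, 3.14, 3.14, 3.14, 3.14].

### API

Orientations are given as [roll, pitch, yaw] about the fixed x, y, z axes, in that order (R = Rz(yaw) Ry(pitch) Rx(roll)).
In Python, from bench import robot gives the robot as it stands.
- The arm moves only by the tool servo_tool, never from a script. Its argument "plan" is a list of rows, each a list of 7 numbers: the shift along the tool's x, y, z normalised to -1 to 1, where 1 is 0.1 m, then the turn, a rotation vector about the tool's x, y, z normalised to -1 to 1, where 1 is pi/2 rad, then the finger opening in mm, from 0 to 94. In form: [[x, y, z, ax, ay, az, gripper], ...]. A call has 1 to 12 rows; each row is the pose to reach, as a shift and turn from the pose commanded when the call began, along the tool's axes at that moment; what a row does not reach only later rows make up. A row lasts 1/12 s, in which the tool goes at most 41.7 mm and 7.16 degrees, less where a joint would pass 70% of its speed; a pose out of reach is approached as far as the arm can. A call with a number of a shift or a turn outside -1 to 1 is refused whole. A call with a gripper value outside its range is refused whole. The fingers move at their own pace and stop on an object; the grip force is fixed at half the most. Time passes only in rows, so rows that repeat a pose let the fingers close. It gives the time, the measured TCP pose, the force, the opening and the grip force at its end, in the units of the state.
- robot.get_obs(): the state, without advancing time (a new reading comes with each control period).
- robot.snapshot(name): name is "scene" or "top"; returns the picture (384x512x3 uint8, red, green, blue); there is no depth.
- robot.camera_params(name): a dict with "camera_matrix" (3x3 intrinsics, pixels), "rvec" (rotation vector, rad) and "tvec" (3), from world to camera coordinates, as OpenCV has them. Camera axes: x right, y down, z forward; pixel columns grow to the right and rows downward; lengths in m; the calibration is good to about 2 mm. A picture is of the moment at which its call begins. camera_params takes no time and is no camera call.
- robot.close_job(): hands the job in; it is judged then, once.
Trained networks look in the newest picture that a camera, given by its name, has taken for a name from the list of things; names that differ only in an ending like _2 or _b are one class to them, and where a whole thing is asked for, a point or a joint stands for the part that bears it (a point fixed in the world has none). Each returns a list of dicts, best first, with "conf" (0 to 1); they miss things now and then, are a little off and sometimes report something else, mostly with a low value. They report only what shows in the picture. A call takes as long as a camera call. They do not tell look-alikes from the thing itself.
- robot.find_in(thing, camera): "extent" ([centre column, centre row, width, height] in pixels, round what is visible of it).
The state is a dict: "time": time; "joint_positions": joint angles; "qvel": joint speeds; "joint_torque": joint torques, N m; "tool_pos": TCP position; "ee_rot": TCP orientation; "wrist_force": force on the tool from outside, world axes, zero at the start; "wrist_torque": the same for the moment, N m; "width": finger opening in m; "finger_force": force on a finger pad.
Only numpy, scipy, OpenCV 4.12 (cv2) and the standard library are available. Lean on these libraries where they do the work, as an engineer would, in place of code of your own. Each camera call takes 0.05 s, during which the arm holds its last target. There are 200 camera calls.

### The job

The tablet easel on the catering counter stands too steep: lift its board by the steel handle bar past the top notch until the orange pawl flips clear, guide the board down flat without letting it fall (which sets the pawl again), and raise it once more so that it rests in its second notch up from flat. Then take the order tablet out of its charging dock and stand it top edge up on the easel's ledge, centred and leaning flat against the board, screen facing away from the robot. Do not drop the tablet or lay it down, and leave the bottles, jar, cup, box, bowl and spatula where they stand.

Things in the scene. Friction and masses are not known exactly. Their poses are not given: they have to be found in the camera images.
- easel_board (a joint): lift of the easel's board about its hinge, rad: 0 flat, 1.553 upper stop. Notches 1 to 4 at 0.873, 1.047, 1.222, 1.396; starts in notch 3 or 4. A notch catches once the board is 0.04 beyond it; let go, it sinks into the notch below (for notch 2 raise to 1.10-1.21, let go). At 1.49 the pawl flips clear and the board goes down freely (falls if let go); flat sets the pawl
- easel_pawl (a joint): lean of the orange pawl beside the board's left (+y) edge, rad: 0 = engaged in the ratchet, about 0.1 as a tooth passes, 0.56 = flipped clear. By its own weight it falls clear from above 0.3 and back in from below 0.3
- easel_handle (a point): middle of the steel handle bar: 12 mm round, along the board's y, 80 mm free between its two arms, 178 mm from the hinge axis, 37 mm clear of the board's edge; 76 mm above the counter when flat. Axes move with the board (y along the bar; when flat z up, x to the hinge). Board 0.45 kg in all, free hinge: about 3 N at the bar hold it
- easel_hinge (a point): middle of the hinge axis, fixed to the easel's foot, 80 mm above the counter. x horizontal from the handle side to the hinge side (away from the robot, yaw within 0.25), y along the hinge, z up. Foot plate 12 mm thick, from 190 mm before to 50 mm beyond this point, y -115 to +145 mm; side posts and ratchet disc (to 161 mm high) 90 mm or more to either side
- easel_seat (a point): middle of the corner between the board's upper surface and its ledge, 12 mm from the hinge axis. Axes move with the board: z square out of the surface, y along the ledge, -x up the board to the handle. Surface 170 mm wide, reaching 123 mm from here; ledge stands 24 mm out of it, 170 mm wide. The handle bar is 166 mm from here, its top 2 mm below the surface plane
- tablet_mid (a point): centre (half-way up) of the order tablet: black slab 12 mm thick (x), 170 mm wide (y), 220 mm tall (z), about 0.42 kg, blue screen on its +x face, grey back. z points to its top edge. It starts upright in the dock's slot, screen away from the robot
- tablet_screen (a point): middle of the tablet's screen face, 6 mm from tablet_mid along its x
- dock: black charging dock, fixed, 100 x 200 x 50 mm; the tablet stands in a slot 15 mm wide (x), 178 mm long (y), 44 mm deep. Origin: centre of the underside, x across the slot (away from the robot), y along it. Easel left and dock right of the middle, or the other way round
- mustard: yellow squeeze bottle, upright, 50 mm diameter, 180 mm tall, red cap, standing between easel and dock; bystander (origin: centre of its underside)
- ketchup: red bottle, upright, 54 mm diameter, 170 mm tall, behind the dock; bystander (origin: centre of its underside)
- relish: green glass jar, 60 mm diameter, 70 mm tall, near the front edge of the easel; bystander (origin: centre of its underside)
- cup: paper cup, 72 mm across the rim, 85 mm tall, behind the easel; bystander (origin: centre of its underside)
- snack_tin: orange box 70 x 90 x 50 mm (x, y, z) in front of the dock; bystander (origin: centre of its underside)
- bowl: white bowl, 130 mm across, 50 mm tall, at the left; bystander (origin: centre of its underside)
- spatula: spatula lying at the right, about along x; bystander (origin: on the counter under its middle)
Not all that is in view belongs to the job. What is shaped like the part that bears tablet_mid but red is not meant.

How it is judged:
By the outcome, as a careful person would: the job done as asked, in the order asked, and still so for the second after the job is handed in, with the robot touching nothing.
It also fails if it takes over 61 s, if anything falls off the work surface, if the arm or the gripper's body presses on something with over 40 N, if the wrist force passes 120 N, or if a joint passes its speed limit or range.

## Working session

There is one attempt and no reset: what is moved stays moved. The work goes in short steps, Python scripts to look and compute and a tool call to move; the robot and the scene stay as the last step left them, time stands still between calls to the robot, and variables do not carry over. Pictures are saved under pics/ and viewed, at most 10 in all, crops included, and the job is handed in when it is done.

Besides the shell and the picture viewer there is one more tool, called after "Call:" as a command line: name --pt "numbers of a row" for each row, then --argument value for the rest. servo_tool: Moves the arm, as the interface text tells. Scaled input: -1 to 1 covers 0.1 m each way for a shift and pi/2 rad each way for a turn. Its arguments: {"type":"object","properties":{"plan":{"type":"array","items":{"type":"array","items":{"type":"number"}}}},"required":["plan"]}

```bash
ls; mkdir -p pics; cat > h.py <<'E'
import numpy as np, cv2
from bench import robot
from scipy.spatial.transform import Rotation as R
def cam(n):
    p=robot.camera_params(n); return np.array(p["camera_matrix"]),np.array(p["rvec"],float).ravel(),np.array(p["tvec"],float).ravel()
def proj(n,P):
    K,r,t=cam(n); return cv2.projectPoints(np.atleast_2d(np.array(P,float)),r,t,K,None)[0].reshape(-1,2)
def onz(n,u,v,z):
    K,r,t=cam(n); M=cv2.Rodrigues(r)[0]; d=M.T@np.linalg.inv(K)@np.array([u,v,1.]); c=-M.T@t
    return c+d*(z-c[2])/d[2]
E
python3 - <<'E'
from h import *
ims={}
for n in("scene","top"):
    im=robot.snapshot(n); cv2.imwrite(f"pics/{n}0.png",im[:,:,::-1]); 
    K,r,t=cam(n);print(n,K.round(1).tolist(),(-cv2.Rodrigues(r)[0].T@t).round(3))
    for th in["easel_board","easel_pawl","easel_handle","tablet_mid","dock","mustard","ketchup","relish","cup","snack_tin","bowl","spatula"]:
        print(th,[(np.round(d["extent"]).astype(int).tolist(),round(d["conf"],2)) for d in robot.find_in(th,n)[:3]])
print(robot.get_obs())
E
```

```text
pics
scene [[437.7, 0.0, 254.1], [0.0, 437.7, 190.0], [0.0, 0.0, 1.0]] [1.062 0.87  1.068]
easel_board [([279, 240, 61, 110], 0.78)]
easel_pawl []
easel_handle [([279, 242, 57, 109], 0.66), ([213, 141, 36, 69], 0.17)]
tablet_mid [([214, 142, 35, 64], 0.67), ([284, 127, 26, 72], 0.59)]
dock [([367, 314, 51, 42], 0.71), ([216, 173, 54, 42], 0.64)]
mustard [([227, 203, 20, 46], 0.63)]
ketchup [([188, 169, 16, 43], 0.77)]
relish [([360, 265, 23, 33], 0.87)]
cup [([232, 271, 28, 36], 0.97)]
snack_tin [([247, 163, 29, 28], 0.81), ([232, 268, 25, 39], 0.64)]
bowl [([368, 313, 53, 42], 0.72)]
spatula [([201, 130, 58, 34], 0.87), ([276, 240, 53, 110], 0.66)]
top [[426.7, 0.0, 255.8], [0.0, 426.7, 203.9], [0.0, 0.0, 1.0]] [ 0.39  -0.005  1.5  ]
easel_board [([190, 168, 66, 43], 0.58)]
easel_pawl []
easel_handle [([190, 164, 68, 50], 0.64)]
tablet_mid [([326, 280, 57, 15], 0.77), ([147, 240, 26, 14], 0.64), ([336, 194, 63, 19], 0.61)]
dock [([327, 197, 58, 38], 0.62), ([188, 167, 62, 51], 0.46)]
mustard [([258, 171, 12, 22], 0.5)]
ketchup [([324, 165, 20, 14], 0.61), ([189, 167, 68, 50], 0.45)]
[... 198 characters left out ...]
, 0.97)]
{'time': 1.3, 'joint_positions': array([-1.20510918e+00,  8.71704286e-02,  1.37071508e+00,  1.71463664e-05,
        1.68357954e+00, -1.03103280e-01]), 'qvel': array([-0.00023651, -0.00048807,  0.00058109,  0.00089497, -0.00043282,
       -0.00145652]), 'joint_torque': array([ 1.66763789e-04, -3.40040088e+01, -3.02591336e+01,  7.17673008e-02,
        2.37137993e-02, -2.24795713e-05]), 'tool_pos': array([ 0.24849946, -0.49067934,  0.22251439]), 'ee_rot': array([ 3.14146397e+00, -3.81350465e-06,  4.68792359e-01]), 'wrist_force': array([0.2260602 , 0.29878499, 0.11908143]), 'wrist_torque': array([-0.00270355, -0.01681311, -0.01216391]), 'finger_force': 0.0, 'width': 0.09417737192819733}
```

```bash
python3 - <<'E'
import cv2,numpy as np
s=cv2.imread("pics/scene0.png");t=cv2.imread("pics/top0.png")
a=cv2.resize(s[80:350,150:410],None,fx=2.2,fy=2.2,interpolation=cv2.INTER_CUBIC);cv2.imwrite("pics/s1.png",a)
b=cv2.resize(t[115:315,80:440],None,fx=2.2,fy=2.2,interpolation=cv2.INTER_CUBIC);cv2.imwrite("pics/t1.png",b)
E
```

```text
(no output)
```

View pics/s1.png

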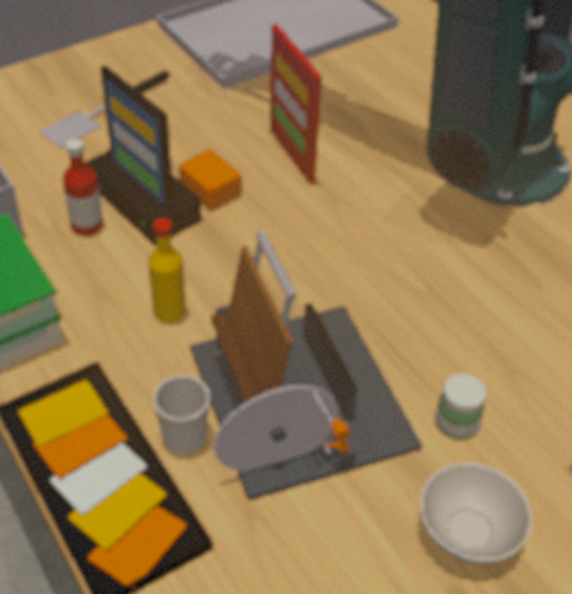

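View pics/t1.png

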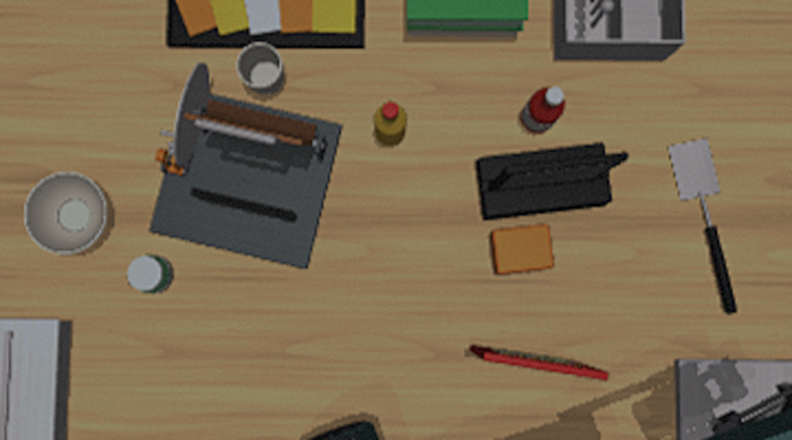

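The scene view shows the brown easel board near (262,225) with its steel handle near (275,200). There are two tablet-shaped things: the black one in the dock at (213,141), and a red slab standing loose at (284,127). The black one with the blue screen, standing in the slot, fits the description. The red one is the look-alike, and this enlarged crop confirms it.

```bash
cat >> h.py <<'E'
def fitquads(edges,x0,imgs,it=3):
    """edges: list of (P,Q) local 3d segs; pose x,y,yaw; maximise directional gradient magnitude"""
    from scipy.optimize import minimize
    from scipy.ndimage import map_coordinates
    G={}
    for n,im in imgs.items():
        g=cv2.GaussianBlur(im.astype(np.float32),(0,0),1.2)
        gx=[cv2.Sobel(g[:,:,c],cv2.CV_32F,1,0) for c in range(3)];gy=[cv2.Sobel(g[:,:,c],cv2.CV_32F,0,1) for c in range(3)]
        G[n]=(gx,gy)
    def f(p):
        s=0
        for n,(gx,gy) in G.items():
            for P,Q in edges[n]:
                L=np.linspace(P,Q,40); c,si=np.cos(p[2]),np.sin(p[2])
                W=np.c_[p[0]+c*L[:,0]-si*L[:,1],p[1]+si*L[:,0]+c*L[:,1],L[:,2]]
                u=proj(n,W);d=u[-1]-u[0];d/=np.linalg.norm(d)
                nn=np.array([-d[1],d[0]])
                for k in range(3):
                    s-=abs(np.mean(map_coordinates(gx[k],[u[:,1],u[:,0]],order=1)*nn[0]+map_coordinates(gy[k],[u[:,1],u[:,0]],order=1)*nn[1]))
        return s
    best=None
    for dx in np.linspace(-.012,.012,5):
        for dy in np.linspace(-.012,.012,5):
            for da in(-.04,0,.04):
                p=np.array(x0)+[dx,dy,da];v=f(p)
                if best is None or v<best[0]:best=(v,p)
    p=best[1]
    r=minimize(f,p,method="Nelder-Mead",options=dict(initial_simplex=[p,p+[.004,0,0],p+[0,.004,0],p+[0,0,.02]]))
    return r.x,r.fun
E
python3 - <<'E'
from h import *
I={n:cv2.imread(f"pics/{n}0.png") for n in("top","scene")}
q=lambda c:(80+c[0]/2.2,115+c[1]/2.2)
fl,fr,br=[onz("top",*q(c),.012) for c in((150,232),(306,268),(341,124))]
d=fl-fr;yaw=np.arctan2(-d[0],d[1]);ex=np.array([np.cos(yaw),np.sin(yaw)]);ey=np.array([-ex[1],ex[0]])
h=fr[:2]+.19*ex+.115*ey; print("plate init",h,yaw,np.linalg.norm(d),np.linalg.norm(br-fr))
z=.012;A=lambda x,y,z=z:np.array([x,y,z])
E={"top":[(A(-.19,-.11),A(-.19,.14)),(A(-.185,-.115),A(.045,-.115)),(A(-.185,.145),A(-.1,.145))],
   "scene":[(A(-.19,-.02),A(-.19,.14)),(A(-.185,.145),A(.045,.145)),(A(.05,.09),A(.05,.14)),(A(.05,-.11),A(.05,-.03))]}
for k in(["top"],["scene"],["top","scene"]):
    p,v=fitquads(E,[*h,yaw],{n:I[n] for n in k});print("easel",k,p.round(4),round(v))
for th in(1.222,1.396):
    for nm,r,hh in(("bar",.178,-.004),):
        c,s=np.cos(p[2]),np.sin(p[2]);o=[]
        for y in(-.04,.04):
            lx=-.178*np.cos(th)-(-.004)*np.sin(th)*-1 if 0 else -.178*np.cos(th)+(-.004)*np.sin(th); lz=.08+.178*np.sin(th)-.004*np.cos(th)
            o.append([p[0]+c*lx-s*y,p[1]+s*lx+c*y,lz])
        print(th,[((proj(n,o)-off)*2.2).round().tolist() for n,off in(("top",[80,115]),("scene",[150,80]))])
# dock
c4=[onz("top",*q(c),.05) for c in((475,158),(606,143),(611,203),(483,219))]
m=np.mean(c4,0);d=c4[0]-c4[1];yw=np.arctan2(-d[0],d[1]);print("dock init",m,yw)
z=.05
E={"top":[(A(-.05,-.095,z),A(-.05,.095,z)),(A(-.045,.1,z),A(.045,.1,z)),(A(-.045,-.1,z),A(.0,-.1,z)),(A(.05,-.02,z),A(.05,.095,z))],
 "scene":[(A(.05,-.09,z),A(.05,.095,z)),(A(-.045,.1,z),A(.045,.1,z))]}
for k in(["top"],["top","scene"]):
    p,v=fitquads(E,[m[0],m[1],yw],{n:I[n] for n in k});print("dock",k,p.round(4),round(v))
# tablet top edge z .226
z=.226;c,s=np.cos(p[2]),np.sin(p[2])
o=[[p[0]-s*y+c*x,p[1]+c*y+s*x,z] for y in(-.085,.085) for x in(-.006,.006)]
print([((proj(n,o)-off)*2.2).round().tolist() for n,off in(("top",[80,115]),("scene",[150,80]))])
E
```

```text
plate init [0.6460471  0.19594751] -0.21751465833656508 0.25477694994177236 0.23719193658313503
easel ['top'] [ 0.6443  0.1931 -0.2273] -1065
easel ['scene'] [ 0.6462  0.1998 -0.2284] -1382
easel ['top', 'scene'] [ 0.6453  0.1956 -0.2241] -2191
1.222 [[[258.0, 160.0], [201.0, 146.0]], [[286.0, 243.0], [310.0, 287.0]]]
1.396 [[[263.0, 138.0], [205.0, 124.0]], [[264.0, 243.0], [287.0, 288.0]]]
dock init [ 0.57315924 -0.24626986  0.05      ] 0.1231277779593769Traceback (most recent call last):
  File "<stdin>", line 26, in <module>
  File "h.py", line 38, in fitquads
    r=minimize(f,p,method="Nelder-Mead",options=dict(initial_simplex=[p,p+[.004,0,0],p+[0,.004,0],p+[0,0,.02]]))
    res = _minimize_neldermead(fun, x0, args, callback, bounds=bounds,
                               **options)
    fxcc = func(xcc)
    fx = function(np.copy(x), *(wrapper_args + args))
  File "h.py", line 26, in f
    u=proj(n,W);d=u[-1]-u[0];d/=np.linalg.norm(d)
  File "h.py", line 7, in proj
    K,r,t=cam(n); return cv2.projectPoints(np.atleast_2d(np.array(P,float)),r,t,K,None)[0].reshape(-1,2)
          ~~~^^^
  File "h.py", line 5, in cam
    p=robot.camera_params(n); return np.array(p["camera_matrix"]),np.array(p["rvec"],float).ravel(),np.array(p["tvec"],float).ravel()
ValueError: time passes only in moves, steps and waits
```

The handle projection matches notch 4 (1.396). The calibration reads must be cached, and then the dock can be fitted.

```bash
sed -i 's/^def cam(n):/from functools import lru_cache\n@lru_cache\ndef cam(n):/' h.py
cat >> h.py <<'E'
EAS=np.array([.6453,.1950,-.2245])
def bar(th,y=0):
    lx=-.178*np.cos(th)-.004*np.sin(th); lz=.08+.178*np.sin(th)-.004*np.cos(th);c,s=np.cos(EAS[2]),np.sin(EAS[2])
    return np.array([EAS[0]+c*lx-s*y,EAS[1]+s*lx+c*y,lz])
def rel(p,Rt,p0=None,R0=None):
    "row (scaled) from the pose p0,R0 (default: measured) to the pose p,Rt"
    if p0 is None:
        o=robot.get_obs();p0=o["tool_pos"];R0=R.from_euler("xyz",o["ee_rot"])
    return np.r_[R0.inv().apply(np.array(p)-p0)/.1,(R0.inv()*Rt).as_rotvec()/(np.pi/2)].round(3)
def down(yaw,tilt=0):
    "tool down; tilt>0: tool z leans to heading yaw-pi/2 (away from the robot)"
    h=R.from_euler("z",yaw-np.pi/2); return h*R.from_euler("y",-tilt)*R.from_euler("z",np.pi/2)*R.from_euler("x",np.pi)
E
python3 - <<'E'
from h import *
I={n:cv2.imread(f"pics/{n}0.png") for n in("top","scene")}
A=lambda x,y,z:np.array([x,y,z]);z=.05
E={"top":[(A(-.05,-.095,z),A(-.05,.095,z)),(A(-.045,.1,z),A(.045,.1,z)),(A(-.045,-.1,z),A(.0,-.1,z)),(A(.05,-.02,z),A(.05,.095,z))],
 "scene":[(A(.05,-.09,z),A(.05,.095,z)),(A(-.045,.1,z),A(.045,.1,z))]}
for k in(["top"],["top","scene"]):
    p,v=fitquads(E,[.573,-.246,.123],{n:I[n] for n in k});print("dock",k,p.round(4),round(v))
z=.226;c,s=np.cos(p[2]),np.sin(p[2])
o=[[p[0]-s*y+c*x,p[1]+c*y+s*x,z] for y in(-.085,.085) for x in(-.006,.006)]
print([((proj(n,o)-off)*2.2).round().tolist() for n,off in(("top",[80,115]),("scene",[150,80]))])
yaw=np.pi/2+EAS[2]
print("down z",down(yaw,.3).as_matrix().round(2).tolist(), "bar",bar(1.396))
B=bar(1.396); Rt=down(yaw)
print("above",rel(B+[0,0,.10],Rt),"tot",rel(B+[0,0,.002],Rt))
E
```

```text
dock ['top'] [ 0.5734 -0.2437  0.1403] -2207
dock ['top', 'scene'] [ 0.5734 -0.2439  0.1369] -2298
[[[625.0, 161.0], [624.0, 152.0], [502.0, 177.0], [501.0, 168.0]], [[107.0, 64.0], [100.0, 66.0], [171.0, 114.0], [165.0, 117.0]]]
down z [[0.22, 0.93, 0.29], [0.97, -0.21, -0.07], [0.0, 0.3, -0.96]] bar [0.61128107 0.2027682  0.254592  ]
above [ 6.369 -4.547 -1.321  0.     0.    -0.559] tot [ 6.369 -4.547 -0.341  0.     0.    -0.559]
```

Call:
servo_tool --pt "0 0 -1 0 0 -0.559 50" --pt "0 0 -1 0 0 -0.559 50" --pt "0 0 -1 0 0 -0.559 50" --pt "0 0 -1 0 0 -0.559 50" --pt "0 0 -1 0 0 -0.559 50" --pt "0 0 -1 0 0 -0.559 50" --pt "0 0 -1 0 0 -0.559 50" --pt "0 0 -1 0 0 -0.559 50"

```text
time: 1.97
tool_pos: [0.2485, -0.4907, 0.3225]
ee_rot: [3.142, 0.0, 1.349]
wrist_force: [-0.1, -0.5, 0.8]
width: 0.0503
finger_force: 0.0
```

Call:
servo_tool --pt "1 0.28 0 0 0 0 50" --pt "1 0.28 0 0 0 0 50" --pt "1 0.28 0 0 0 0 50"

```text
time: 2.22
tool_pos: [0.2992, -0.3967, 0.3229]
ee_rot: [3.141, -0.001, 1.345]
wrist_force: [-0.3, -0.1, 1.0]
width: 0.0501
finger_force: 0.0
```

Call:
servo_tool --pt "1 0.28 0 0 0 0 50" --pt "1 0.28 0 0 0 0 50" --pt "1 0.28 0 0 0 0 50"

```text
time: 2.47
tool_pos: [0.3488, -0.3048, 0.3231]
ee_rot: [3.14, -0.001, 1.346]
wrist_force: [-0.2, 0.4, 0.1]
width: 0.05
finger_force: 0.0
```

Call:
servo_tool --pt "1 0.28 0 0 0 0 50" --pt "1 0.28 0 0 0 0 50" --pt "1 0.28 0 0 0 0 50"

```text
time: 2.72
tool_pos: [0.3982, -0.2134, 0.3229]
ee_rot: [3.14, -0.001, 1.347]
wrist_force: [-0.3, 0.5, 0.0]
width: 0.0502
finger_force: 0.0
```

Call:
servo_tool --pt "1 0.28 0 0 0 0 50" --pt "1 0.28 0 0 0 0 50" --pt "1 0.28 0 0 0 0 50"

```text
time: 2.97
tool_pos: [0.4477, -0.122, 0.3226]
ee_rot: [3.141, -0.002, 1.347]
wrist_force: [-0.6, -0.6, 0.1]
width: 0.0501
finger_force: 0.0
```

Call:
servo_tool --pt "1 0.28 0 0 0 0 50" --pt "1 0.28 0 0 0 0 50" --pt "1 0.28 0 0 0 0 50"

```text
time: 3.22
tool_pos: [0.4972, -0.0306, 0.3223]
ee_rot: [3.141, -0.002, 1.347]
wrist_force: [0.3, -0.2, 0.2]
width: 0.0496
finger_force: 0.0
```

Call:
servo_tool --pt "1 0.28 0 0 0 0 50" --pt "1 0.28 0 0 0 0 50" --pt "1 0.28 0 0 0 0 50"

```text
time: 3.47
tool_pos: [0.5467, 0.0608, 0.3218]
ee_rot: [-3.141, -0.001, 1.347]
wrist_force: [0.1, 0.6, -0.2]
width: 0.0499
finger_force: 0.0
```

Call:
servo_tool --pt "1 0.28 0 0 0 0 50" --pt "1 0.28 0 0 0 0 50" --pt "1 0.28 0 0 0 0 50"

```text
time: 3.72
tool_pos: [0.5961, 0.1523, 0.3213]
ee_rot: [-3.14, -0.001, 1.347]
wrist_force: [-0.9, -0.6, -0.7]
width: 0.0498
finger_force: 0.0
```

Call:
servo_tool --pt "0.53 0.03 0 0 0 0 50" --pt "0.53 0.03 0 0 0 0 50" --pt "0.53 0.03 0 0 0 0 50"

```text
time: 3.97
tool_pos: [0.6099, 0.2023, 0.3208]
ee_rot: [-3.139, 0.0, 1.349]
wrist_force: [-0.2, -0.4, -0.9]
width: 0.0498
finger_force: 0.0
```

```bash
python3 - <<'E'
from h import *
o=robot.get_obs();print(o["tool_pos"],o["ee_rot"])
for n in("top","scene"):
    im=robot.snapshot(n)[:,:,::-1];cv2.imwrite(f"pics/{n}1.png",im)
t=cv2.imread("pics/top1.png");s=cv2.imread("pics/scene1.png")
c1=cv2.resize(t[110:230,130:250],(480,480),interpolation=cv2.INTER_CUBIC);c2=cv2.resize(s[150:300,230:310],(320,600),interpolation=cv2.INTER_CUBIC)[:480]
for n,c,off,f in(("top",c1,[130,110],4),("scene",c2,[230,150],4)):
    for th in(1.396,):
        a,b=(proj(n,[bar(th,-.04),bar(th,.04)])-off)*f
        cv2.line(c,tuple(int(v) for v in a),tuple(int(v) for v in b),(0,255,0),1)
cv2.imwrite("pics/c1.png",np.hstack([c1,c2]))
E
```

```text
[0.60989078 0.20226086 0.32080878] [-3.13946250e+00  4.62628530e-04  1.34876825e+00]
```

View pics/c1.png

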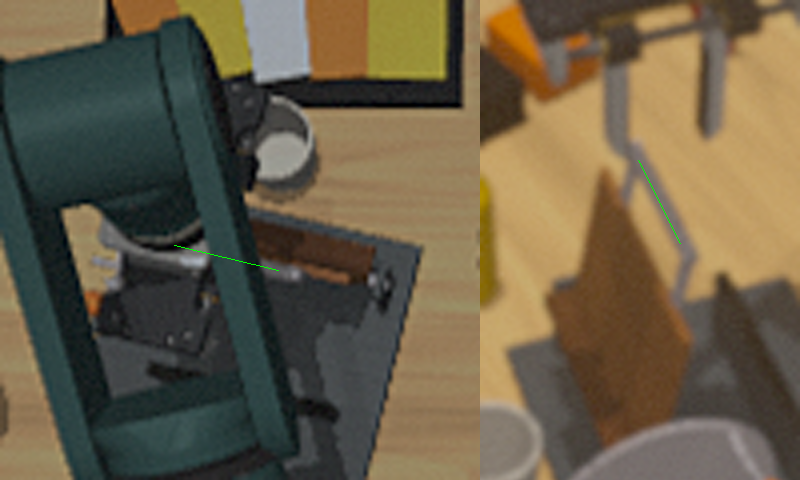

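The overlay of the predicted bar matches the seen bar in both views: top crop centre about (224,259), scene crop (661,203). The open fingers stand above and on either side of it, so I descend and grip.

Call:
servo_tool --pt "0 0.01 0.34 0 0 0 50" --pt "0 0.01 0.68 0 0 0 50" --pt "0 0.01 0.68 0 0 0 50" --pt "0 0.01 0.68 0 0 0 6" --pt "0 0.01 0.68 0 0 0 6" --pt "0 0.01 0.68 0 0 0 6" --pt "0 0.01 0.68 0 0 0 6" --pt "0 0.01 0.68 0 0 0 6" --pt "0 0.01 0.68 0 0 0 6" --pt "0 0.01 0.68 0 0 0 6"

```text
time: 4.9
tool_pos: [0.6111, 0.1993, 0.256]
ee_rot: [3.14, -0.001, 1.347]
wrist_force: [-0.4, -0.3, 4.0]
width: 0.0112
finger_force: 30.0
```

```bash
python3 - <<'E'
from h import *
o=robot.get_obs();print(o["tool_pos"],o["ee_rot"],o["width"])
yaw=np.pi/2+EAS[2];Rt=down(yaw)
p0=bar(1.396)
for th in(1.44,1.48,1.51,1.53,1.4,1.3,1.2,1.1,1,.9,.8,.7,.6,.5,.4,.3,.2,.1,0):
    print(th,rel(bar(th),Rt,p0,Rt)[:3])
E
```

```text
[0.61108756 0.19929784 0.25604604] [ 3.13951848e+00 -9.74599242e-04  1.34698865e+00] 0.01116878618989823
1.44 [-0.     0.077 -0.014]
1.48 [ 0.     0.148 -0.023]
1.51 [ 0.     0.201 -0.028]
1.53 [ 0.     0.236 -0.031]
1.4 [ 0.     0.007 -0.001]
1.3 [ 0.    -0.166  0.041]
1.2 [-0.    -0.333  0.101]
1.1 [ 0.    -0.494  0.178]
1 [ 0.    -0.646  0.27 ]
0.9 [ 0.    -0.789  0.376]
0.8 [ 0.    -0.92   0.497]
0.7 [ 0.    -1.038  0.63 ]
0.6 [ 0.    -1.143  0.774]
0.5 [ 0.    -1.232  0.928]
0.4 [-0.    -1.306  1.09 ]
0.3 [ 0.    -1.363  1.258]
0.2 [ 0.    -1.404  1.431]
0.1 [ 0.    -1.426  1.608]
0 [ 0.    -1.431  1.786]
```

Call:
servo_tool --pt "0 0.05 -0.01 0 0 0 6" --pt "0 0.1 -0.017 0 0 0 6" --pt "0 0.15 -0.024 0 0 0 6" --pt "0 0.19 -0.028 0 0 0 6" --pt "0 0.22 -0.03 0 0 0 6" --pt "0 0.22 -0.03 0 0 0 6" --pt "0 0.22 -0.03 0 0 0 6"

```text
time: 5.48
tool_pos: [0.633, 0.1943, 0.2584]
ee_rot: [3.14, -0.001, 1.347]
wrist_force: [-0.4, 0.6, 5.7]
width: 0.0109
finger_force: 30.0
```

```bash
python3 - <<'E'
from h import *
s=robot.snapshot("scene")[:,:,::-1];cv2.imwrite("pics/scene2.png",s)
a=cv2.imread("pics/scene0.png")
C=lambda i:cv2.resize(i[180:310,230:330],(400,520),interpolation=cv2.INTER_CUBIC)
cv2.imwrite("pics/c2.png",np.hstack([C(a),C(s)]))
E
```

```text
(no output)
```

View pics/c2.png

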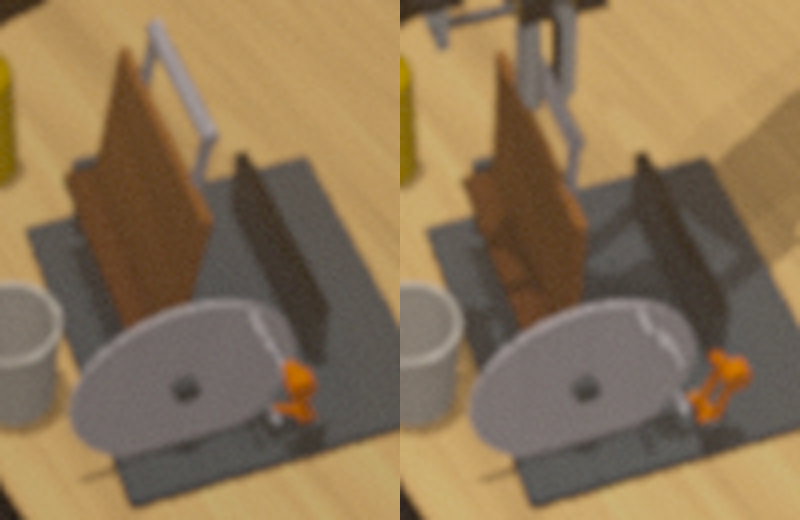

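The left picture is before and the right is now: the pawl's orange head has moved from crop (297,378) to (730,370), so it has swung well clear of the disc. I now guide the board down along its arc.

Call:
servo_tool --pt "0 -0.126 0.014 0 0 0 6" --pt "0 -0.213 0.029 0 0 0 6" --pt "0 -0.3 0.049 0 0 0 6" --pt "0 -0.386 0.071 0 0 0 6" --pt "0 -0.471 0.1 0 0 0 6" --pt "0 -0.553 0.131 0 0 0 6" --pt "0 -0.635 0.168 0 0 0 6" --pt "0 -0.714 0.208 0 0 0 6" --pt "0 -0.791 0.253 0 0 0 6" --pt "0 -0.866 0.3 0 0 0 6" --pt "0 -0.981 0.384 0 0 0 6" --pt "0 -0.981 0.384 0 0 0 6"

```text
time: 6.53
tool_pos: [0.5349, 0.2167, 0.2171]
ee_rot: [-3.138, 0.0, 1.348]
wrist_force: [-0.0, 1.6, 0.6]
width: 0.0116
finger_force: 30.0
```

Call:
servo_tool --pt "0 -0.096 0.08 0 0 0 6" --pt "0 -0.159 0.143 0 0 0 6" --pt "0 -0.219 0.209 0 0 0 6" --pt "0 -0.277 0.276 0 0 0 6" --pt "0 -0.331 0.347 0 0 0 6" --pt "0 -0.382 0.42 0 0 0 6" --pt "0 -0.428 0.496 0 0 0 6" --pt "0 -0.471 0.574 0 0 0 6" --pt "0 -0.509 0.654 0 0 0 6" --pt "0 -0.545 0.736 0 0 0 6" --pt "0 -0.602 0.904 0 0 0 6" --pt "0 -0.624 0.99 0 0 0 6"

```text
time: 7.53
tool_pos: [0.475, 0.2303, 0.1182]
ee_rot: [-3.141, -0.001, 1.347]
wrist_force: [3.0, 4.4, -0.9]
width: 0.0111
finger_force: 30.0
```

```bash
python3 - <<'E'
from h import *
o=robot.get_obs();print(o["tool_pos"],o["wrist_force"],o["width"],bar(.25),bar(.2),bar(0))
E
```

```text
[0.47502294 0.23029706 0.11821225] [ 2.96514876  4.37196173 -0.88434636] 0.011127775389640996 [0.47619676 0.2336146  0.12016226] [0.47445119 0.2340132  0.11144287] [0.47176681 0.23462617 0.076     ]
```

Call:
servo_tool --pt "0 -0.012 0.08 0 0 0 6" --pt "0 -0.022 0.16 0 0 0 6" --pt "0 -0.03 0.23 0 0 0 6" --pt "0 -0.035 0.29 0 0 0 6" --pt "0 -0.038 0.34 0 0 0 6" --pt "0 -0.04 0.38 0 0 0 6" --pt "0 -0.04 0.41 0 0 0 6" --pt "0 -0.04 0.43 0 0 0 6" --pt "0 -0.04 0.43 0 0 0 6" --pt "0 -0.04 0.43 0 0 0 6"

```text
time: 8.37
tool_pos: [0.4706, 0.2313, 0.0761]
ee_rot: [-3.138, -0.0, 1.347]
wrist_force: [-1.4, 5.0, -0.5]
width: 0.0108
finger_force: 30.0
```

```bash
python3 - <<'E'
from h import *
o=robot.get_obs();print(o["tool_pos"],o["wrist_force"],o["width"])
s=robot.snapshot("scene")[:,:,::-1];cv2.imwrite("pics/scene3.png",s)
C=lambda i:cv2.resize(i[180:310,230:370],(560,520),interpolation=cv2.INTER_CUBIC)
cv2.imwrite("pics/c3.png",C(s))
E
```

```text
[0.47057013 0.23128375 0.07614834] [-1.40665352  5.00841096 -0.49492836] 0.01079726945047807
```

View pics/c3.png

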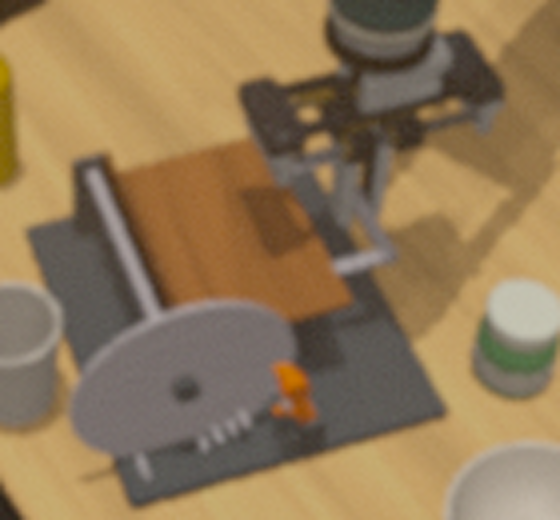

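The pawl's head is back at crop (292,380), its engaged position from the start, and the board lies flat. I press lightly to make sure of flat, then raise it.

Call:
servo_tool --pt "0 0 0.025 0 0 0 6" --pt "0 0 0.025 0 0 0 6" --pt "0 0.002 -0.09 0 0 0 6" --pt "0 0.005 -0.178 0 0 0 6" --pt "0 0.014 -0.267 0 0 0 6" --pt "0 0.027 -0.355 0 0 0 6" --pt "0 0.068 -0.528 0 0 0 6" --pt "0 0.095 -0.612 0 0 0 6" --pt "0 0.125 -0.696 0 0 0 6" --pt "0 0.162 -0.778 0 0 0 6" --pt "0 0.199 -0.858 0 0 0 6" --pt "0 0.27 -0.984 0 0 0 6"

```text
time: 9.42
tool_pos: [0.497, 0.2248, 0.1744]
ee_rot: [-3.138, 0.001, 1.347]
wrist_force: [-0.4, 5.0, -3.9]
width: 0.0108
finger_force: 30.0
```

Call:
servo_tool --pt "0 0.07 -0.1 0 0 0 6" --pt "0 0.123 -0.172 0 0 0 6" --pt "0 0.18 -0.24 0 0 0 6" --pt "0 0.241 -0.305 0 0 0 6" --pt "0 0.306 -0.367 0 0 0 6" --pt "0 0.372 -0.426 0 0 0 6" --pt "0 0.442 -0.48 0 0 0 6" --pt "0 0.515 -0.532 0 0 0 6" --pt "0 0.59 -0.579 0 0 0 6" --pt "0 0.667 -0.624 0 0 0 6" --pt "0 0.746 -0.664 0 0 0 6" --pt "0 0.746 -0.664 0 0 0 6"

```text
time: 10.42
tool_pos: [0.5718, 0.2079, 0.245]
ee_rot: [3.139, -0.001, 1.346]
wrist_force: [-4.3, 3.4, 5.5]
width: 0.0111
finger_force: 30.0
```

```bash
python3 - <<'E'
from h import *
o=robot.get_obs();p=o["tool_pos"]-[0,0,.001];print(p,o["wrist_force"],o["width"])
ex=np.array([np.cos(EAS[2]),np.sin(EAS[2])])
lx=ex@(p[:2]-EAS[:2]);print("theta",np.arctan2(p[2]-.08,-lx)+.0225,"r",np.hypot(lx,p[2]-.08))
E
```

```text
[0.57177226 0.20791666 0.24398718] [-4.26644294  3.36008493  5.52094589] 0.011124575910493975
theta 1.1665755150067816 r 0.18014079179989873
```

Call:
servo_tool --pt "0 -0.04 0.02 0 0 0 6" --pt "0 -0.08 0.042 0 0 0 6" --pt "0 -0.12 0.064 0 0 0 6" --pt "0 -0.15 0.082 0 0 0 6" --pt "0 -0.16 0.088 0 0 0 6" --pt "0 -0.16 0.088 0 0 0 6"

```text
time: 10.92
tool_pos: [0.5559, 0.2115, 0.2363]
ee_rot: [3.137, -0.001, 1.347]
wrist_force: [-3.4, 2.9, 6.3]
width: 0.0113
finger_force: 30.0
```

Call:
servo_tool --pt "0 0 0 0 0 0 34" --pt "0 0 0 0 0 0 34" --pt "0 0 0 0 0 0 34" --pt "0 0 0 0 0 0 34" --pt "0 0 -0.3 0 0 0 34" --pt "0 0 -0.6 0 0 0 34" --pt "0 0 -0.95 0 0 0 34"

```text
time: 11.5
tool_pos: [0.5547, 0.2109, 0.3267]
ee_rot: [-3.138, 0.003, 1.346]
wrist_force: [-0.5, 0.2, 0.4]
width: 0.0339
finger_force: 0.0
```

Call:
servo_tool --pt "-1 0 0 0 0 -0.23 70" --pt "-1 0 0 0 0 -0.23 70" --pt "-1 0 0 0 0 -0.23 70" --pt "-1 0 0 0 0 -0.23 70"

```text
time: 11.83
tool_pos: [0.5327, 0.1103, 0.3288]
ee_rot: [3.141, 0.003, 1.706]
wrist_force: [0.9, 0.4, 0.1]
width: 0.0574
finger_force: 0.0
```

Call:
servo_tool --pt "-1 0 0 0 0 0 70" --pt "-1 0 0 0 0 0 70" --pt "-1 0 0 0 0 0 70"

```text
time: 12.08
tool_pos: [0.5472, 0.0118, 0.3273]
ee_rot: [-3.14, 0.002, 1.703]
wrist_force: [0.5, 0.4, -0.2]
width: 0.0699
finger_force: 0.0
```

```bash
cat > e.py <<'E'
from h import *
from scipy.optimize import minimize
# tablet from the first pictures: screen-face edges, height z0..z1
I={n:cv2.imread(f"pics/{n}0.png") for n in("top","scene")}
A=lambda x,y,z:np.array([x,y,z])
E={"scene":[(A(.006,-.08,.226),A(.006,.08,.226)),(A(.006,.085,.06),A(.006,.085,.22)),(A(.006,-.085,.15),A(.006,-.085,.22))],
   "top":[(A(-.006,-.08,.226),A(-.006,.08,.226))]}
for k in(["scene"],["top","scene"]):print("tablet",fitquads(E,[.5734,-.2439,.137],{n:I[n] for n in k}))
E
python3 - <<'E'
exec(open("e.py").read())
o=robot.get_obs();print(o["tool_pos"],o["ee_rot"])
out=[]
for n,off,w in(("top",[130,110],120),("scene",[230,180],100)):
    im=robot.snapshot(n)[:,:,::-1].copy();cv2.imwrite(f"pics/{n}4.png",im)
    c=cv2.resize(im[off[1]:off[1]+120,off[0]:off[0]+w],(w*4,480),interpolation=cv2.INTER_CUBIC)
    for th,col in((1.047,(0,255,0)),(.873,(0,0,255)),(1.222,(255,0,0))):
        a,b=(proj(n,[bar(th,-.04),bar(th,.04)])-off)*4;cv2.line(c,a.astype(int).tolist(),b.astype(int).tolist(),col,1)
    out.append(c)
cv2.imwrite("pics/c4.png",np.hstack(out)[:, :800])
E
```

```text
tablet (array([ 0.5678716 , -0.25558966,  0.16874558]), np.float64(-1297.932138079971))
tablet (array([ 0.56876998, -0.25357684,  0.16957628]), np.float64(-1368.7816069964013))
[0.54720736 0.01177304 0.3272731 ] [-3.14042886e+00  2.33805016e-03  1.70287978e+00]
```

View pics/c4.png

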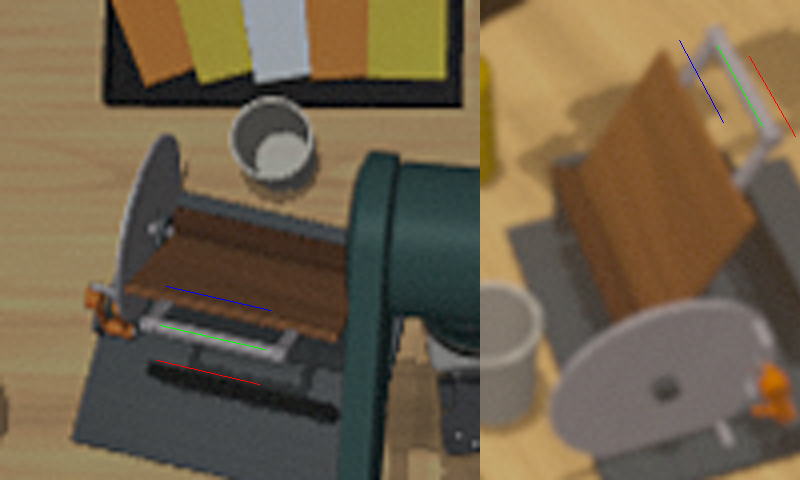

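The board rests in notch 2: the seen bar lies on the green 1.047 line in both views. The dock and tablet fits disagree by about 10 mm, so I check them with an overlay.

```bash
python3 - <<'E'
from h import *
out=[]
for n,off,w in(("top",[285,155],90),("scene",[180,95],70)):
    im=cv2.imread(f"pics/{n}0.png");c=cv2.resize(im[off[1]:off[1]+100,off[0]:off[0]+w],(w*5,500),interpolation=cv2.INTER_CUBIC)
    c=np.clip(c.astype(float)*1.8+10,0,255).astype(np.uint8)
    def poly(p,L,col):
        L=np.array(L,float);cc,s=np.cos(p[2]),np.sin(p[2]);W=np.c_[p[0]+cc*L[:,0]-s*L[:,1],p[1]+s*L[:,0]+cc*L[:,1],L[:,2]]
        cv2.polylines(c,[((proj(n,W)+.5-off)*5).astype(np.int32)],True,col,1)
    d=[.5734,-.2439,.137]
    poly(d,[(-.05,-.1,.05),(.05,-.1,.05),(.05,.1,.05),(-.05,.1,.05)],(0,255,0))
    poly(d,[(.006,-.085,.05),(.006,-.085,.226),(.006,.085,.226),(.006,.085,.05)],(0,255,255))
    poly([.5688,-.2536,.1696],[(.006,-.085,.05),(.006,-.085,.226),(.006,.085,.226),(.006,.085,.05)],(255,0,255))
    out.append(c)
cv2.imwrite("pics/c5.png",np.hstack(out))
E
```

```text
(no output)
```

View pics/c5.png

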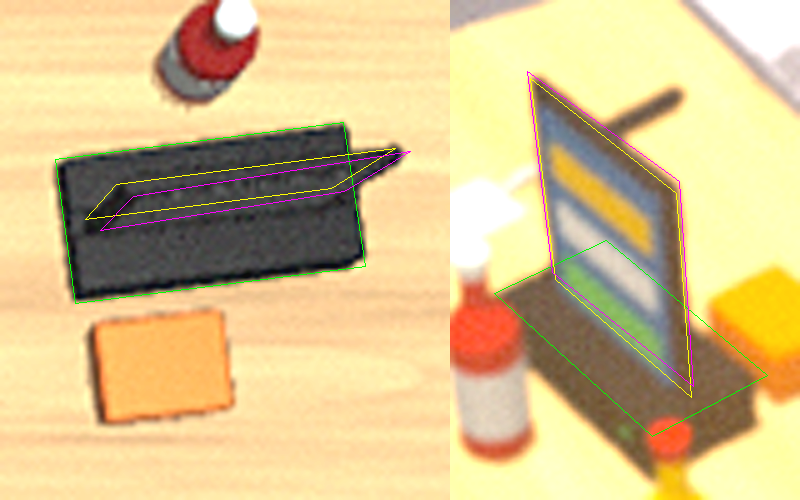

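Call:
servo_tool --pt "-1 -0.04 0 0 0 -0.011 70" --pt "-1 -0.04 0 0 0 -0.011 70" --pt "-1 -0.04 0 0 0 -0.011 70"

```text
time: 12.43
tool_pos: [0.5569, -0.0866, 0.3272]
ee_rot: [-3.14, 0.001, 1.722]
wrist_force: [-0.3, 0.7, -0.9]
width: 0.0696
finger_force: 0.0
```

Call:
servo_tool --pt "-1 -0.04 0 0 0 0 70" --pt "-1 -0.04 0 0 0 0 70" --pt "-1 -0.04 0 0 0 0 70"

```text
time: 12.68
tool_pos: [0.5684, -0.1867, 0.3268]
ee_rot: [-3.14, 0.001, 1.722]
wrist_force: [0.1, 0.5, -1.3]
width: 0.0697
finger_force: 0.0
```

Call:
servo_tool --pt "-0.6 -0.03 0 0 0 0 60" --pt "-0.6 -0.03 0 0 0 0 60" --pt "-0.6 -0.03 0.2 0 0 0 60" --pt "-0.6 -0.03 0.2 0 0 0 60" --pt "-0.6 -0.03 0.2 0 0 0 60"

```text
time: 13.1
tool_pos: [0.5743, -0.242, 0.3063]
ee_rot: [-3.139, -0.003, 1.726]
wrist_force: [-0.6, 0.4, 0.2]
width: 0.0601
finger_force: 0.0
```

```bash
python3 - <<'E'
from h import *
o=robot.get_obs();print(o["tool_pos"],o["ee_rot"])
for p in([.571,-.248,.204],[.5734,-.2439,.204]):print(rel(p,down(np.pi/2+.15)))
E
```

```text
[ 0.57428669 -0.24198949  0.30627727] [-3.13872556e+00 -3.08214466e-03  1.72612256e+00]
[-0.057 -0.039  1.023 -0.002 -0.002  0.003]
[-0.021 -0.009  1.023 -0.002 -0.002  0.003]
```

Call:
servo_tool --pt "-0.05 -0.02 0.4 0 0 0 60" --pt "-0.05 -0.02 0.8 0 0 0 60" --pt "-0.05 -0.02 1 0 0 0 60" --pt "-0.05 -0.02 1 0 0 0 60" --pt "-0.05 -0.02 1 0 0 0 6" --pt "-0.05 -0.02 1 0 0 0 6" --pt "-0.05 -0.02 1 0 0 0 6" --pt "-0.05 -0.02 1 0 0 0 6" --pt "-0.05 -0.02 1 0 0 0 6" --pt "-0.05 -0.02 1 0 0 0 6" --pt "-0.05 -0.02 1 0 0 0 6" --pt "-0.05 -0.02 1 0 0 0 6"

```text
time: 14.1
tool_pos: [0.5737, -0.2489, 0.2085]
ee_rot: [3.139, 0.001, 1.725]
wrist_force: [3.0, 0.4, -1.1]
width: 0.0123
finger_force: 29.9
```

Call:
servo_tool --pt "0 0 -0.1 0 0 0 6" --pt "0 0 -0.25 0 0 0 6" --pt "0 0 -0.4 0 0 0 6" --pt "0 0 -0.6 0 0 0 6" --pt "0 0 -0.8 0 0 0 6" --pt "0 0 -1 0 0 0 6" --pt "0 0 -1 0 0 0 6"

```text
time: 14.68
tool_pos: [0.5735, -0.2494, 0.3127]
ee_rot: [3.137, 0.004, 1.725]
wrist_force: [-0.3, -0.8, -2.2]
width: 0.0118
finger_force: 30.0
```

Call:
servo_tool --pt "0 0 -0.25 0 0 0 6" --pt "0 0 -0.5 0 0 0 6" --pt "0 0 -0.75 0 0 0 6" --pt "0 0 -1 0 0 0 6" --pt "0 0 -1 0 0 0 6"

```text
time: 15.1
tool_pos: [0.5732, -0.2492, 0.4126]
ee_rot: [3.136, 0.005, 1.725]
wrist_force: [0.5, -0.8, -2.8]
width: 0.0117
finger_force: 30.0
```

```bash
python3 - <<'E'
from h import *
o=robot.get_obs();print(o["tool_pos"],o["ee_rot"],o["wrist_force"],o["wrist_torque"],o["width"])
out=[]
Rt=R.from_euler("xyz",o["ee_rot"])
for n in("top","scene"):
    im=robot.snapshot(n)[:,:,::-1].copy();cv2.imwrite(f"pics/{n}5.png",im)
    # predicted tablet corners (tool x = tablet +y, tool y= +x tablet, tool z down)
    c=np.array([o["tool_pos"]+Rt.apply([y,x,z]) for x in(-.006,.006) for y,z in((-.085,-.020),(.085,-.020),(.085,.2),(-.085,.2))])
    u=proj(n,c);lo=np.maximum(u.min(0)-15,0).astype(int);hi=u.max(0).astype(int)+15
    k=cv2.resize(im[lo[1]:hi[1],lo[0]:hi[0]],None,fx=5,fy=5,interpolation=cv2.INTER_CUBIC)
    k=np.clip(k.astype(float)*1.6,0,255).astype(np.uint8)
    for q in(u[:4],u[4:]):cv2.polylines(k,[((q+.5-lo)*5).astype(np.int32)],True,(0,255,0),1)
    out.append(k);print(n,k.shape)
H=max(k.shape[0] for k in out);a=np.hstack([cv2.copyMakeBorder(k,0,H-k.shape[0],0,0,0) for k in out])
f=min(1,800/a.shape[1],600/a.shape[0]);cv2.imwrite("pics/c6.png",cv2.resize(a,None,fx=f,fy=f))
E
```

```text
[ 0.57322517 -0.24917468  0.4125593 ] [3.13607969 0.00474769 1.72516478] [ 0.50365447 -0.83172575 -2.84210235] [ 0.00146275 -0.18225667 -0.0413343 ] 0.011681204566618617
top (275, 535, 3)
scene (570, 350, 3)
```

View pics/c6.png

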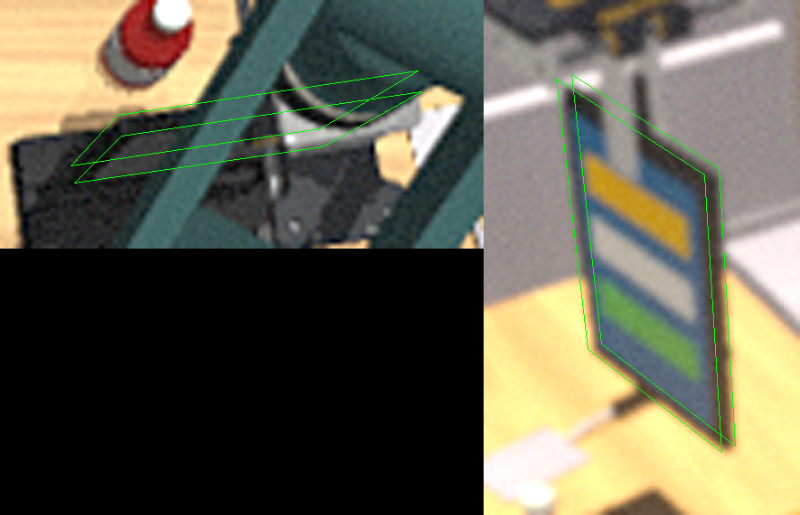

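The tablet hangs upright, centred in the jaws; its outline in the scene crop follows the predicted green frame to about 1 px. I carry it to above the easel.

Call:
servo_tool --pt "0.1 0 -0.15 0 0 0.04 6" --pt "0.25 0 -0.3 0 0 0.1 6" --pt "0.45 0 -0.45 0 0 0.16 6" --pt "0.65 0 -0.6 0 0 0.21 6" --pt "0.85 0 -0.6 0 0 0.241 6" --pt "0.9 0 -0.6 0 0 0.241 6"

```text
time: 15.7
tool_pos: [0.5587, -0.1573, 0.4671]
ee_rot: [-3.139, -0.001, 1.349]
wrist_force: [-0.6, 0.9, -3.7]
width: 0.0116
finger_force: 30.0
```

Call:
servo_tool --pt "0.18 -0.06 0 0 0 0 6" --pt "0.38 -0.13 0 0 0 0 6" --pt "0.59 -0.2 0 0 0 0 6" --pt "0.8 -0.28 0 0 0 0 6" --pt "1 -0.35 0 0 0 0 6"

```text
time: 16.12
tool_pos: [0.547, -0.0541, 0.4645]
ee_rot: [-3.136, 0.001, 1.347]
wrist_force: [0.2, 0.3, -3.9]
width: 0.012
finger_force: 30.0
```

Call:
servo_tool --pt "0.2 -0.07 0 0 0 0 6" --pt "0.4 -0.14 0 0 0 0 6" --pt "0.6 -0.21 0 0 0 0 6" --pt "0.8 -0.28 0 0 0 0 6" --pt "1 -0.35 0 0 0 0 6"

```text
time: 16.53
tool_pos: [0.5352, 0.0511, 0.4645]
ee_rot: [-3.136, 0.002, 1.347]
wrist_force: [1.1, -1.3, -4.5]
width: 0.0119
finger_force: 30.0
```

Call:
servo_tool --pt "0.2 -0.07 0 0 0 0 6" --pt "0.4 -0.14 0 0 0 0 6" --pt "0.6 -0.21 0 0 0 0 6" --pt "0.8 -0.28 0 0 0 0 6" --pt "1 -0.35 0 0 0 0 6"

```text
time: 16.95
tool_pos: [0.5234, 0.1564, 0.4645]
ee_rot: [-3.136, 0.003, 1.347]
wrist_force: [0.3, 0.2, -3.4]
width: 0.0117
finger_force: 30.0
```

Call:
servo_tool --pt "0.2 -0.07 0 0 0 0 6" --pt "0.38 -0.13 0 0 0 0 6" --pt "0.54 -0.18 0 0 0 0 6" --pt "0.62 -0.21 0 0 0 0 6" --pt "0.65 -0.21 0 0 0 0 6" --pt "0.65 -0.21 0 0 0 0 6"

```text
time: 17.45
tool_pos: [0.5176, 0.224, 0.4661]
ee_rot: [-3.139, 0.002, 1.348]
wrist_force: [-0.4, 0.6, -4.3]
width: 0.0118
finger_force: 30.0
```

```bash
cat >> h.py <<'E'
TH=1.047;YAW=np.pi/2+EAS[2]
def place(du=0.,dn=0.,dy=0.,L=.2025):
    "TCP pose for tablet du above the ledge, dn off the board, dy along it"
    u=np.array([-np.cos(TH),0,np.sin(TH)]);n=np.array([np.sin(TH),0,np.cos(TH)])
    p=.0113*u+.004*n+(L+du)*u+(.006+dn)*n+[0,dy,0]
    return R.from_euler("z",EAS[2]).apply(p)+[EAS[0],EAS[1],.08], down(YAW,np.pi/2-TH)
E
python3 - <<'E'
from h import *
o=robot.get_obs();print(o["tool_pos"],o["ee_rot"],o["width"])
p,Rt=place(.1,.02);print(p,rel(p,Rt),rel([*p[:2],o["tool_pos"][2]],Rt))
E
```

```text
[0.51759984 0.22398596 0.46607175] [-3.13901171e+00  2.27747519e-03  1.34753864e+00] 0.0118120688867989
[0.51761088 0.22415771 0.3667329 ] [ 0.004  0.002  0.993 -0.335  0.001  0.001] [ 0.002 -0.    -0.    -0.335  0.001  0.001]
```

Call:
servo_tool --pt "0 0 0 -0.06 0 0 6" --pt "0 0 0 -0.13 0 0 6" --pt "0 0 0 -0.2 0 0 6" --pt "0 0 0 -0.27 0 0 6" --pt "0 0 0 -0.32 0 0 6" --pt "0 0 0 -0.335 0 0 6" --pt "0 0 0 -0.335 0 0 6"

```text
time: 18.03
tool_pos: [0.5156, 0.2233, 0.467]
ee_rot: [2.618, 0.001, 1.347]
wrist_force: [-0.6, -0.5, -3.3]
width: 0.0118
finger_force: 30.0
```

Call:
servo_tool --pt "0 -0.08 0.15 0 0 0 6" --pt "0 -0.18 0.32 0 0 0 6" --pt "0 -0.3 0.5 0 0 0 6" --pt "0 -0.4 0.7 0 0 0 6" --pt "0 -0.48 0.83 0 0 0 6" --pt "0 -0.5 0.87 0 0 0 6" --pt "0 -0.5 0.87 0 0 0 6"

```text
time: 18.62
tool_pos: [0.5181, 0.2229, 0.3648]
ee_rot: [2.62, 0.004, 1.345]
wrist_force: [-0.1, -0.0, -5.6]
width: 0.0122
finger_force: 30.0
```

```bash
cat > v.py <<'E'
from h import *
import sys
k=sys.argv[1]
o=robot.get_obs();print(o["tool_pos"],o["ee_rot"],o["wrist_force"],o["width"])
for a in((.1,.02),(.04,.012),(.0,.0)):p,Rt=place(*a);print(a,rel(p,Rt))
Rm=R.from_euler("xyz",o["ee_rot"]);ob=[]
u=np.array([-np.cos(TH),0,np.sin(TH)]);nn=np.array([np.sin(TH),0,np.cos(TH)]);Re=R.from_euler("z",EAS[2])
board=[Re.apply(.0113*u+.004*nn+a*u+np.array([0,y,0]))+[EAS[0],EAS[1],.08] for a,y in((0,-.085),(0,.085),(.123,.085),(.123,-.085))]
tab=[o["tool_pos"]+Rm.apply([y,.006,z]) for y,z in((-.085,-.0175),(.085,-.0175),(.085,.2025),(-.085,.2025))]
out=[]
for n in("scene","top"):
    im=robot.snapshot(n)[:,:,::-1].copy();cv2.imwrite(f"pics/{n}{k}.png",im)
    un=proj(n,board+tab);lo=np.maximum(un.min(0)-15,0).astype(int);hi=un.max(0).astype(int)+15
    c=cv2.resize(im[lo[1]:hi[1],lo[0]:hi[0]],None,fx=4,fy=4,interpolation=cv2.INTER_CUBIC);c=np.clip(c*1.6,0,255).astype(np.uint8)
    for q,col in((un[:4],(0,255,0)),(un[4:],(255,0,255))):cv2.polylines(c,[((q+.5-lo)*4).astype(np.int32)],True,col,1)
    out.append(c)
H=max(c.shape[0] for c in out);a=np.hstack([cv2.copyMakeBorder(c,0,H-c.shape[0],0,0,0) for c in out])
f=min(1,800/a.shape[1],600/a.shape[0]);cv2.imwrite(f"pics/v{k}.png",cv2.resize(a,None,fx=f,fy=f))
E
python3 v.py 7
```

```text
[0.51805967 0.22288353 0.36484913] [2.6204657  0.00351591 1.34496801] [-0.07399221 -0.01432502 -5.61073114] 0.0121937461689441
(0.1, 0.02) [ 0.011  0.003 -0.02  -0.002  0.002  0.   ]
(0.04, 0.012) [ 0.014 -0.075  0.58  -0.002  0.002  0.   ]
(0.0, 0.0) [ 0.015 -0.194  0.981 -0.002  0.002  0.   ]
```

View pics/v7.png

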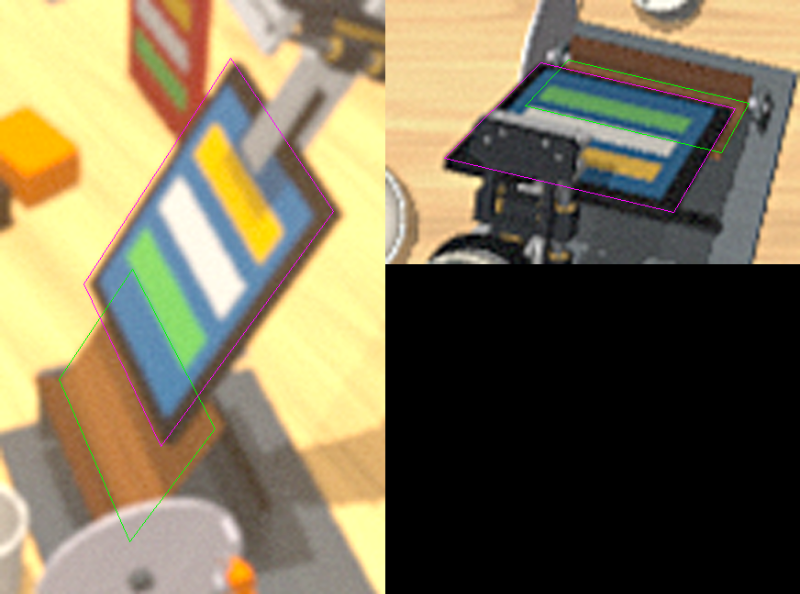

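Top crop: the tablet's right edge (738,105) and the board's right end (752,80) sit a few pixels right of their predicted frames, both by about the same amount. The tablet is therefore close to centred over the board. I check this with a numeric edge scan.

```bash
python3 - <<'E'
from h import *
from scipy.ndimage import map_coordinates as mc
TP=np.array([0.51805967,0.22288353,0.36484913]);Rm=R.from_euler("xyz",[2.6204657,0.00351591,1.34496801])
u=np.array([-np.cos(TH),0,np.sin(TH)]);nn=np.array([np.sin(TH),0,np.cos(TH)]);Re=R.from_euler("z",EAS[2])
B=lambda a,y,h=0:Re.apply(.0113*u+(.004+h)*nn+a*u+np.array([0,y,0]))+[*EAS[:2],.08]
T=lambda z,y,h=.006:TP+Rm.apply([y,h,z])
def scan(n,f,F,a0,a1,s):
    g=cv2.GaussianBlur(cv2.imread(f"pics/{n}{f}.png").astype(np.float32),(0,0),.9)
    D=np.arange(-.012,.0121,.001);P=[]
    for d in D:
        w=proj(n,[F(a,s*.085+d) for a in np.linspace(a0,a1,30)])
        P.append([mc(g[:,:,k],[w[:,1],w[:,0]],order=1).mean() for k in range(3)])
    G=np.abs(np.gradient(np.array(P),axis=0)).sum(1);i=G.argmax();return round(D[i]*1e3),G.round(0).astype(int).tolist()
for s in(1,-1):
    for f in("4","7"):
        for n in("top","scene"):
            print("board",s,f,n,scan(n,f,B,.05 if f=="4" else .02,.115 if f=="4" else .05,s))
    for n in("top","scene"):print("tablet",s,n,scan(n,"7",T,.03,.19,s))
E
```

```text
board 1 4 top (12, [0, 0, 0, 1, 1, 2, 3, 3, 4, 5, 5, 5, 5, 5, 4, 3, 3, 3, 4, 5, 6, 7, 8, 9, 9])
board 1 4 scene (6, [0, 0, 0, 0, 1, 1, 1, 1, 2, 2, 3, 3, 4, 4, 5, 5, 5, 5, 6, 5, 5, 5, 4, 4, 3])
board 1 7 top (10, [0, 0, 0, 0, 1, 1, 1, 1, 1, 1, 1, 1, 1, 1, 0, 0, 1, 3, 4, 5, 6, 7, 7, 7, 7])
board 1 7 scene (-12, [6, 6, 6, 5, 5, 5, 4, 4, 4, 4, 3, 3, 2, 2, 2, 2, 2, 2, 2, 2, 2, 2, 1, 1, 1])
tablet 1 top (2, [7, 8, 8, 8, 7, 5, 4, 4, 7, 13, 18, 24, 27, 30, 30, 28, 25, 21, 17, 12, 9, 6, 4, 2, 2])
tablet 1 scene (9, [9, 10, 9, 9, 8, 7, 6, 5, 4, 3, 2, 1, 1, 3, 4, 6, 9, 11, 13, 15, 16, 17, 16, 15, 14])
board -1 4 top (0, [0, 0, 1, 1, 1, 2, 3, 4, 5, 5, 6, 7, 7, 7, 6, 6, 5, 4, 3, 3, 2, 1, 1, 1, 0])
board -1 4 scene (2, [3, 3, 3, 3, 3, 4, 4, 5, 5, 6, 6, 7, 7, 8, 8, 8, 7, 7, 6, 6, 5, 4, 3, 3, 2])
board -1 7 top (9, [1, 1, 3, 5, 5, 5, 4, 4, 4, 5, 5, 6, 6, 5, 4, 2, 3, 5, 7, 9, 11, 11, 10, 9, 8])
board -1 7 scene (3, [1, 1, 2, 2, 3, 4, 5, 6, 8, 9, 10, 11, 12, 13, 13, 13, 13, 12, 11, 10, 9, 8, 6, 5, 4])
tablet -1 top (-1, [3, 3, 3, 3, 3, 2, 3, 6, 8, 10, 12, 12, 11, 9, 7, 4, 2, 1, 1, 2, 3, 5, 8, 10, 11])
tablet -1 scene (3, [0, 0, 1, 1, 2, 3, 4, 5, 6, 7, 9, 10, 11, 13, 13, 14, 13, 13, 12, 12, 11, 10, 9, 7, 7])
```

Call:
servo_tool --pt "0 -0.02 0.12 0 0 0 6" --pt "0 -0.04 0.28 0 0 0 6" --pt "0 -0.06 0.44 0 0 0 6" --pt "0 -0.075 0.58 0 0 0 6" --pt "0 -0.08 0.7 0 0 0 6" --pt "0 -0.09 0.8 0 0 0 6" --pt "0 -0.1 0.87 0 0 0 6" --pt "0 -0.11 0.91 0 0 0 6" --pt "0 -0.12 0.93 0 0 0 6" --pt "0 -0.12 0.93 0 0 0 6"

```text
time: 19.55
tool_pos: [0.5532, 0.2158, 0.2811]
ee_rot: [2.616, 0.0, 1.347]
wrist_force: [0.4, 0.6, -4.2]
width: 0.0116
finger_force: 30.0
```

```bash
cat > w.py <<'E'
from h import *
o=robot.get_obs();Rm=R.from_euler("xyz",o["ee_rot"])
print("t",round(o["time"],2),"pos",o["tool_pos"].round(4),"rot",o["ee_rot"].round(3),"F tool",Rm.inv().apply(o["wrist_force"]).round(1),"M tool",Rm.inv().apply(o["wrist_torque"]).round(2),o["width"].round(4))
p,Rt=place();print("to go",rel(p,Rt))
E
python3 w.py
```

```text
Traceback (most recent call last):
  File "w.py", line 3, in <module>
    print("t",round(o["time"],2),"pos",o["tool_pos"].round(4),"rot",o["ee_rot"].round(3),"F tool",Rm.inv().apply(o["wrist_force"]).round(1),"M tool",Rm.inv().apply(o["wrist_torque"]).round(2),o["width"].round(4))
                                                                                                                                                                                                ^^^^^^^^^^^^^^^^
AttributeError: 'float' object has no attribute 'round'
```

Call:
servo_tool --pt "0 -0.015 0 0 0 0 6" --pt "0 -0.03 0 0 0 0 6" --pt "0 -0.045 0 0 0 0 6" --pt "0 -0.06 0 0 0 0 6" --pt "0 -0.06 0 0 0 0 6"

```text
time: 19.97
tool_pos: [0.5478, 0.2171, 0.2783]
ee_rot: [2.615, -0.0, 1.347]
wrist_force: [0.4, -0.0, -4.5]
width: 0.0123
finger_force: 30.0
```

```bash
sed -i 's/o\["width"\].round(4)/round(o["width"],4)/' w.py; python3 w.py
```

```text
t 19.97 pos [0.5478 0.2171 0.2783] rot [ 2.615 -0.     1.347] F tool [ 0.1 -2.   4.1] M tool [ 0.75 -0.    0.02] 0.0123
to go [ 0.001 -0.026  0.08   0.002 -0.     0.   ]
```

Call:
servo_tool --pt "0 -0.005 0.02 0 0 0 6" --pt "0 -0.01 0.04 0 0 0 6" --pt "0 -0.015 0.055 0 0 0 6" --pt "0 -0.02 0.065 0 0 0 6" --pt "0 -0.02 0.065 0 0 0 6"

```text
time: 20.38
tool_pos: [0.5496, 0.2165, 0.2715]
ee_rot: [2.615, 0.0, 1.347]
wrist_force: [-0.6, 0.8, -4.9]
width: 0.0117
finger_force: 30.0
```

```bash
python3 w.py
```

```text
t 20.38 pos [0.5496 0.2165 0.2715] rot [2.615 0.    1.347] F tool [ 0.7 -3.1  3.9] M tool [ 0.79 -0.04 -0.  ] 0.0117
to go [ 0.003 -0.009  0.01   0.001 -0.     0.   ]
```

Call:
servo_tool --pt "0 -0.005 0.005 0 0 0 6" --pt "0 -0.01 0.01 0 0 0 6" --pt "0 -0.015 0.015 0 0 0 6" --pt "0 -0.015 0.02 0 0 0 6" --pt "0 -0.015 0.02 0 0 0 6"

```text
time: 20.8
tool_pos: [0.5494, 0.2167, 0.2711]
ee_rot: [2.613, -0.001, 1.347]
wrist_force: [-5.2, 0.1, 3.6]
width: 0.0119
finger_force: 30.0
```

```bash
python3 w.py
```

```text
t 20.8 pos [0.5494 0.2167 0.2711] rot [ 2.613e+00 -1.000e-03  1.347e+00] F tool [-1.1 -2.6 -5.7] M tool [ 0.9  -0.47 -0.01] 0.0119
to go [ 0.002 -0.005  0.009  0.003 -0.001 -0.   ]
```

Call:
servo_tool --pt "0 -0.01 -0.005 0 0 0 6" --pt "0 -0.02 -0.005 0 0 0 6" --pt "0 -0.03 -0.005 0 0 0 6" --pt "0 -0.03 -0.005 0 0 0 6"

```text
time: 21.13
tool_pos: [0.5479, 0.2172, 0.2703]
ee_rot: [2.61, -0.001, 1.347]
wrist_force: [-0.8, -1.5, 4.9]
width: 0.012
finger_force: 30.0
```

```bash
python3 w.py
```

```text
t 21.13 pos [0.5479 0.2172 0.2703] rot [ 2.610e+00 -1.000e-03  1.347e+00] F tool [-1.6  2.1 -4.4] M tool [-0.82 -0.41 -0.04] 0.012
to go [ 0.001  0.014  0.01   0.005 -0.001 -0.   ]
```

Contact with the ledge and then with the board shows in the forces (ledge about 9 N, board about 5 N). I release and draw back along the fingers.

Call:
servo_tool --pt "0 0 0 0 0 0 14" --pt "0 0 0 0 0 0 18" --pt "0 0 0 0 0 0 24" --pt "0 0 0 0 0 0 30" --pt "0 0 0 0 0 0 34" --pt "0 0 0 0 0 0 34"

```text
time: 21.63
tool_pos: [0.5464, 0.2173, 0.2675]
ee_rot: [2.616, 0.0, 1.347]
wrist_force: [-1.5, 0.3, -0.4]
width: 0.0337
finger_force: 0.0
```

```bash
python3 w.py
```

```text
t 21.63 pos [0.5464 0.2173 0.2675] rot [2.616 0.    1.347] F tool [-0.  -1.5 -0.4] M tool [0.12 0.01 0.01] 0.0337
to go [ 0.002  0.04  -0.008  0.001  0.     0.   ]
```

Call:
servo_tool --pt "0 0.03 -0.1 0 0 0 34" --pt "0 0.03 -0.25 0 0 0 34" --pt "0 0.03 -0.45 0 0 0 34" --pt "0 0.03 -0.7 0 0 0 34" --pt "0 0.03 -1 0 0 0 34" --pt "0 0.03 -1 0 0 0 34"

```text
time: 22.13
tool_pos: [0.5001, 0.2292, 0.3648]
ee_rot: [2.606, -0.009, 1.349]
wrist_force: [-1.4, 0.9, 1.3]
width: 0.0341
finger_force: 0.0
```

Call:
servo_tool --pt "0 -0.2 -0.4 0 0 0 34" --pt "0 -0.4 -0.8 0 0 0 34" --pt "0 -0.5 -0.8 0 0 0 34" --pt "0 -0.5 -0.8 0 0 0 34"

```text
time: 22.47
tool_pos: [0.4171, 0.2475, 0.4033]
ee_rot: [2.612, -0.005, 1.35]
wrist_force: [0.6, 0.5, 0.4]
width: 0.0338
finger_force: 0.0
```

```bash
python3 - <<'E'
from h import *
o=robot.get_obs();print(o["time"],o["tool_pos"],o["wrist_force"])
a=robot.snapshot("scene")[:,:,::-1];b=robot.snapshot("top")[:,:,::-1]
c1=cv2.resize(a[110:310,190:360],(425,500),interpolation=cv2.INTER_CUBIC);c2=cv2.resize(b[110:260,120:230],(367,500),interpolation=cv2.INTER_CUBIC)
cv2.imwrite("pics/f.png",np.clip(np.hstack([c1,c2]).astype(float)*1.5,0,255).astype(np.uint8))
E
```

```text
22.4667 [0.41708547 0.24750058 0.40325679] [0.56209354 0.51607973 0.35482551]
```

View pics/f.png

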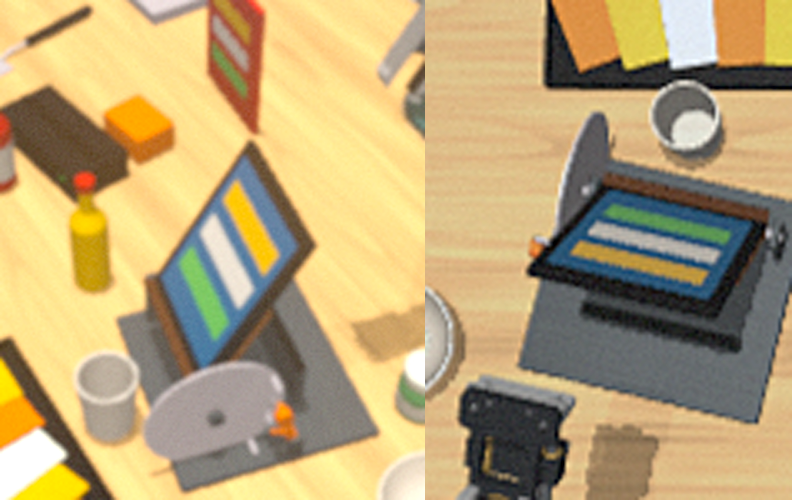

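The tablet stands on the ledge against the board, screen away from the robot, and the gripper is clear; the other items are untouched. I check the centring numerically.

```bash
python3 - <<'E'
from h import *
from scipy.ndimage import map_coordinates as mc
u=np.array([-np.cos(TH),0,np.sin(TH)]);nn=np.array([np.sin(TH),0,np.cos(TH)]);Re=R.from_euler("z",EAS[2])
B=lambda a,y,h:Re.apply(.0113*u+(.004+h)*nn+a*u+np.array([0,y,0]))+[*EAS[:2],.08]
for n in("top","scene"):
    im=robot.snapshot(n)[:,:,::-1];g=cv2.GaussianBlur(im.astype(np.float32),(0,0),.9)
    def scan(a0,a1,s,h,sl=0):
        D=np.arange(-.014,.0141,.001);P=[]
        for d in D:
            w=proj(n,[B(a,s*.085+d+sl*(a-.11),h) for a in np.linspace(a0,a1,30)])
            P.append([mc(g[:,:,k],[w[:,1],w[:,0]],order=1).mean() for k in range(3)])
        G=np.abs(np.gradient(np.array(P),axis=0)).sum(1);return round(D[G.argmax()]*1e3),round(float(G.max()),1)
    for s in(1,-1):
        print(n,s,"tablet",max((scan(.02,.205,s,.012,sl)+(sl,) for sl in(-.04,-.02,0,.02,.04)),key=lambda r:r[1]),"low/high",scan(.03,.1,s,.012),scan(.13,.2,s,.012))
        print(n,s,"ledge end",end=" ");D=np.arange(-.014,.0141,.001)
        P=np.array([[mc(g[:,:,k],[w[:,1],w[:,0]],order=1).mean() for k in range(3)] for w in(proj(n,[B(-.001,s*.085+d,h) for h in np.linspace(.014,.023,10)]) for d in D)])
        G=np.abs(np.gradient(P,axis=0)).sum(1);print(round(D[G.argmax()]*1e3),round(float(G.max()),1))
E
```

```text
top 1 tablet (-1, 21.5, -0.02) low/high (-1, 14.9) (-1, 29.1)
top 1 ledge end 1 4.8
top -1 tablet (-3, 12.9, 0) low/high (-4, 13.4) (11, 13.5)
top -1 ledge end 0 9.7
scene 1 tablet (9, 8.5, 0.02) low/high (-11, 8.5) (10, 11.4)
scene 1 ledge end -12 5.9
scene -1 tablet (4, 16.1, 0.02) low/high (3, 15.3) (5, 16.1)
scene -1 ledge end -3 13.0
```

```bash
python3 -c "
from bench import robot
print(robot.close_job())"
```

```text
the job is handed in; nothing more can be done
None
```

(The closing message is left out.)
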